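# Nip up the gland nut of a repacked worktop tap

## Task

The worktop tap has been repacked. With the fingers, run its brass gland nut down (clockwise seen from above) until it is just finger-tight and no further, then use the spanner that fits to tighten it exactly one more flat (a sixth of a turn), and lay that spanner back flat on the worktop, clear of the tap. Do not turn the nut past finger-tight with the fingers or use the spanner before it is finger-tight, do not lean on the bare spindle, and leave the other things where they are.

Things in the scene. Friction and masses are not known exactly. Their poses are not given: they have to be found in the camera images.
- tap: Short steel tap fixed upright, lever off. Origin: centre of its 66 mm foot on the worktop (z = 0); z is the axis of pillar, nut and spindle. Barrel 45 mm across up to 128 mm; bonnet under the nut 33 mm across, 137 to 149 mm up, then a 27 mm neck. The spout leaves along +x (top 124 mm up), reaches 120 mm out over a drip dish (100 mm across, 11 mm high, centred 111 mm along +x).
- gland_nut: Brass hexagon nut on the tap's head: 36 mm across flats, 16 mm high. Origin on the axis at its underside, 156 mm above the worktop; z up. Flats face its own +y and -y (pattern repeats every 60 degrees). Clockwise from above tightens. It starts 60 to 120 degrees short of finger-tight (how far is not told), turns lightly (0.06 N m) and stays where left.
- gland (a point): Hidden gland ring under the nut, on the axis, turning with it: 6 mm below the nut's origin when finger-tight, lower by 2 mm for each turn still to go. Far too fine for measured poses, so finger-tight must be felt: a grip of 15 to 20 N turns the loose nut, and the stop is felt as a sudden resistance of 0.2 N m and more.
- packing (a point): Hidden packing on the axis, axes as the tap's: 140 mm above the tap's origin until the nut goes past finger-tight, from where it sinks 0.33 mm a flat (too fine to measure). Past finger-tight, turning takes a steady 0.5 N m: right for the spanner, but fingers that go on turning wrongly do it too. It does not spring back.
- spindle: Bare brass spindle, fixed, on the tap's axis through the nut: 10 mm round, square at the end. Origin 164 mm above the worktop, inside the nut; its top is 195 mm above the worktop, 23 mm above the top of the nut.
- big_spanner: The spanner that fits: the larger of two flat steel open-ended spanners, 210 mm long, 10 mm thick, 0.24 to 0.36 kg, lying flat. Origin at its underside in the middle of the jaw, where the nut's axis comes when seated; mouth to +x, handle along -x to 190 mm. Head 62 mm wide, ending 38 mm behind the origin; handle 21 mm wide, free to grip from 45 mm back; it balances about 76 mm back.
- jaw (a point): Middle of the larger spanner's jaw at half its thickness (5 mm above the spanner's origin), axes as the spanner's. The jaw is 37.6 mm wide (about 5 degrees of play either way on the nut); its bottom is 21.5 mm behind this point, parallel flanks reach 12 mm before it and lead-in bevels 19.5 mm. It slides on from the side, or down over the spindle.
- small_spanner: A smaller spanner of the same shape, 153 mm long, 7 mm thick, jaw 25.6 mm wide: it does not fit. Origin at its underside in the middle of the jaw, mouth to +x, handle to -x. The two spanners lie side by side and may have changed places. Leave it.
- lever: The tap's lever, taken off and laid on the worktop: a 27 mm hub, 22 mm high, with a thin arm 88 mm long along its +x. Origin under the hub. Leave it.
- mug: White mug with red stripes, 87 mm across, 102 mm high, at the back right. Origin at its foot. Leave it.
- tea_box: Green tea carton, 71 x 124 x 129 mm, at the back right. Origin at its foot. Leave it.

How it is judged:
On the way, in this order (a step that is already met when the one before it is completed fails the run):
1. the nut is run down finger-tight (within 12 degrees) and the packing not yet squeezed (less than 15 degrees) (z of gland in the frame of gland_nut above -0.0060667 m and z of packing in the frame of tap above 0.139917 m and contact force between big_spanner and gland_nut below 0.5 N), for 0.1 s.
2. the larger spanner, on the nut, has turned it at least 45 degrees past finger-tight (z of packing in the frame of tap below 0.13975 m and horizontal distance between big_spanner and gland_nut below 0.02 m), for 0.1 s.
At the end, for the whole second after the job is handed in: The nut is one flat (60 degrees; 45 to 78 accepted) past finger-tight and not backed off (15 at most); the larger spanner lies at rest flat on the worktop (origin under 6 mm up, tilt under 0.08 rad), not touching the tap, its jaw over 80 mm from the tap's axis (z of packing in the frame of tap between 0.139567 and 0.13975 m and z of gland in the frame of gland_nut above -0.0060833 m and height (world z) of big_spanner below 0.006 m and angle between big_spanner's own z axis and vertical below 0.08 rad and linear speed of big_spanner below 0.02 m/s and contact force between big_spanner and tap below 0.1 N and horizontal distance between big_spanner and tap above 0.08 m).
It fails at once if the fingers bear on the nut (over 2 N) when it is more than 15 degrees past finger-tight: the fingers must not squeeze the packing (z of packing in the frame of tap below 0.139917 m and contact force between the fingers and gland_nut above 2 N).
It fails at once if the spanner bears on the nut (over 3 N) while the nut is more than 25 degrees short of finger-tight (z of gland in the frame of gland_nut below -0.0061389 m and contact force between big_spanner and gland_nut above 3 N).
It fails at once if the packing is crushed: the nut goes more than 90 degrees past finger-tight (z of packing in the frame of tap below 0.1395 m).
It fails at once if the bare spindle is pushed with more than 15 N (contact force between anything else and spindle above 15 N).
It fails at once if the smaller spanner, the lever, the mug or the tea carton is moved more than 40 mm (distance of any of small_spanner, lever, mug, tea_box from where it was at the start of the episode above 0.04 m).
It also fails if it takes over 72 s, if anything falls off the work surface, if the arm or the gripper's body presses on something with over 40 N, if the wrist force passes 120 N, or if a joint passes its speed limit or range.

## Robot

A 6-joint arm with a two-finger parallel gripper is mounted at the origin on a cart in front of the work surface, level with it; the furniture and walls round the work are solid. World frame = base frame: x ahead of the robot, y to its left, z up, the work surface at z = 0. Lengths are in m, angles in rad, forces in N, time in s.
With the tool pointing down it reaches from about 0.375 to 0.9 m from the base axis. Payload 3.1 kg.
Tool frame: the origin (TCP) lies midway between the tips of the shut fingers; the grasp point (between the pads) lies 19 mm behind it (ctrl.grip_depth is the distance from the TCP to the grasp point, in m); z points along the fingers, y is the line along which they close (so a half turn about z gives the same grasp; the last joint's range is limited). The gripper opens to 87 mm and grips with 3 to 60 N. Pads are 19 mm wide; open, the fingers measure 117 mm over their backs; the gripper's body (75 mm by 190 mm) begins 51 mm behind the grasp point.
Start: joints at [-0.178, 0.527, 1.433, -0, 1.181, -0.178], TCP at [0.625, 0, 0.223] pointing down, gripper open.
Joint ranges: [-3.08, 3.08], [-0.75, 2.2], [0.22, 2.44], [-1.43, 4.57], [0, 2.65], [-2.85, 2.85]. Speed limits (rad/s): [2.79, 2.79, 3.14, 3.14, 3.14, 3.14].

## Interface

Orientations are given as [roll, pitch, yaw] about the fixed x, y, z axes, in that order (R = Rz(yaw) Ry(pitch) Rx(roll)).
In Python, from cell import ctrl gives the robot as it stands. The module is installed in compiled form; this text tells all that it offers.
- The arm moves only by the tool send_rows, never from a script. Its argument "increments" is a list that holds one entry, the list of rows, each a list of 7 numbers: the opening, from 0 (shut) to 1 (fully open), then the shift along the tool's x, y, z in mm, then the turn, a rotation vector about the tool's x, y, z in degrees. A call has 1 to 5 rows; each row is the pose to reach, as a shift and turn from the pose commanded when the call began, along the tool's axes at that moment; what a row does not reach only later rows make up. A row lasts 1/12 s, in which the tool goes at most 41.7 mm and 7.16 degrees, less where a joint would pass 70% of its speed; a pose out of reach is approached as far as the arm can. A call with a gripper value outside its range is refused whole. The fingers move at their own pace and stop on an object; "force" is the grip in N (left out, the last holds). Time passes only in rows, so rows that repeat a pose let the fingers close. It gives the time, the measured TCP pose, the force, the opening and the grip force at its end, in the units of the state.
- ctrl.sense(): the state, without advancing time (a new reading comes with each control period).
- ctrl.snapshot(name): name is "scene" or "side" or "wrist"; returns the picture (384x512x3 uint8, blue, green, red); there is no depth.
- ctrl.camera_info(name): a dict with "camera_matrix" (3x3 intrinsics, pixels), "view" (4x4, takes a point from world to camera coordinates); the wrist camera has in their place "T_tool_cam" (4x4, takes a point from camera to tool coordinates, whose origin is the TCP and whose axes are the flange's). Camera axes: x right, y up, looking along -z (the intrinsics and any distortion apply to the point x, -y, -z); pixel columns grow to the right and rows downward; lengths in m; the calibration is good to about 2 mm. A picture is of the moment at which its call begins: read the wrist's pose just before it. camera_info takes no time and is no camera call.
- ctrl.close_job(): hands the job in; it is judged then, once.
The state is a dict: "t": time; "joint_pos": joint angles; "qvel": joint speeds; "tau": joint torques, N m; "position": TCP position; "tool_rot": TCP orientation; "contact_force": force on the tool from outside, world axes, zero at the start; "ft_torque": the same for the moment, N m; "gripper_width": finger opening in m; "grasp_force": force on a finger pad.
Only numpy, scipy, OpenCV 4.12 (cv2) and the standard library are available. Lean on these libraries where they do the work, as an engineer would, in place of code of your own. Each camera call takes 0.05 s, during which the arm holds its last target. There are 200 camera calls.

## Working session

There is one attempt and no reset: what is moved stays moved. The work goes in short steps, Python scripts to look and compute and a tool call to move; the robot and the scene stay as the last step left them, time stands still between calls to the robot, and variables do not carry over. Pictures are saved under pics/ and viewed, at most 10 in all, crops included, and the job is handed in when it is done.

Besides the shell and the picture viewer there is one more tool, called after "Call:" by a JSON object that holds its "method" and its "body". send_rows: Moves the arm, as the interface text tells. Its arguments: {"type":"object","properties":{"increments":{"type":"array","items":{"type":"array","items":{"type":"array","items":{"type":"number"}}}},"force":{"type":"number"}},"required":["increments"]}

```bash
mkdir -p pics
cat > h.py <<'E'
import numpy as np,cv2
from cell import ctrl
from scipy.spatial.transform import Rotation as R
def ray(name,u,v,T=None):
    c=ctrl.camera_info(name);K=np.array(c["camera_matrix"])
    d=np.linalg.inv(K)@[u,v,1];d=np.array([d[0],-d[1],-d[2]])
    M=np.linalg.inv(np.array(c["view"])) if "view" in c else T@np.array(c["T_tool_cam"])
    return M[:3,3],M[:3,:3]@d
def onz(name,u,v,z,T=None):
    o,d=ray(name,u,v,T);return o+d*(z-o[2])/d[2]
def pose():
    s=ctrl.sense();T=np.eye(4);T[:3,3]=s["position"];r=np.array(s["tool_rot"])
    T[:3,:3]=r if r.shape==(3,3) else R.from_euler("xyz",r).as_matrix()
    return T
E
python3 - <<'E'
from h import *
s=ctrl.sense();print(s)
for n in("scene","side","wrist"):
    cv2.imwrite(f"pics/{n}0.png",ctrl.snapshot(n)); print(n,ctrl.camera_info(n))
a=np.hstack([cv2.imread("pics/scene0.png"),cv2.imread("pics/side0.png")])
E
```

```text
{'t': 0.0, 'joint_pos': array([-1.78517775e-01,  5.28467812e-01,  1.43388408e+00, -3.71468069e-05,
        1.18142384e+00, -1.78537214e-01]), 'qvel': array([-0.00093531,  0.0005254 , -0.00152445, -0.00219416, -0.00043438,
        0.00199346]), 'tau': array([-5.45745443e-04, -4.40045428e+01, -1.76593530e+01,  6.32597599e-02,
        5.83207863e-02, -1.53719384e-04]), 'position': array([6.24265999e-01, 1.40129342e-04, 2.21576440e-01]), 'tool_rot': array([-3.13943818e+00, -3.53902524e-04,  1.57082952e+00]), 'contact_force': array([-0.78025883,  0.49903468,  0.28239333]), 'ft_torque': array([-0.02832027, -0.03316171, -0.02812816]), 'grasp_force': 0.0, 'gripper_width': 0.08700340356998447}
scene {'camera_matrix': array([[365.77776763,   0.        , 255.34452717],
       [  0.        , 365.77776763, 187.69423928],
       [  0.        ,   0.        ,   1.        ]]), 'view': array([[ 0.67756645, -0.73545777, -0.00236047, -0.42621094],
       [ 0.28922438,  0.26350451,  0.92027965, -0.27949634],
       [-0.67620483, -0.62423332,  0.39125414, -0.52709703],
       [ 0.        ,  0.        ,  0
[... 293 characters left out ...]
, -0.39149427,  0.89785219, -0.2481928 ],
       [-0.39010633,  0.80873978,  0.44017839, -0.64541009],
       [ 0.        ,  0.        ,  0.        ,  1.        ]])}
wrist {'camera_matrix': array([[345.98588424,   0.        , 256.2505212 ],
       [  0.        , 345.98588424, 199.66104143],
       [  0.        ,   0.        ,   1.        ]]), 'T_tool_cam': array([[-4.84412814e-05,  9.70287281e-01,  2.41955759e-01,
         6.58418384e-02],
       [ 9.99999818e-01, -9.85636865e-05,  5.95465736e-04,
        -1.03676777e-03],
       [ 6.01620882e-04,  2.41955744e-01, -9.70287100e-01,
        -1.62175023e-01],
       [ 0.00000000e+00,  0.00000000e+00,  0.00000000e+00,
         1.00000000e+00]])}
```

View pics/scene0.png

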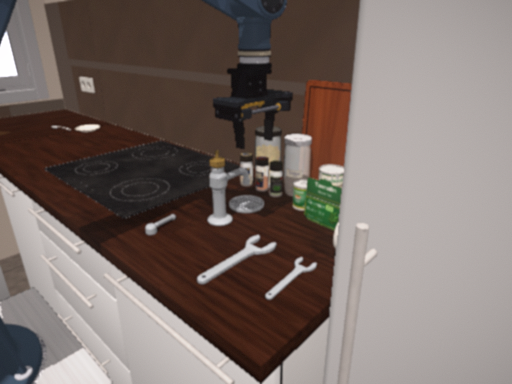

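View pics/wrist0.png

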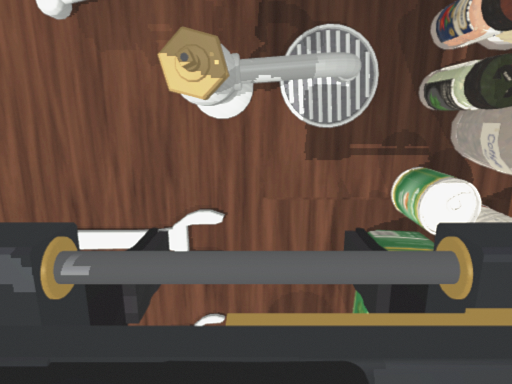

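View pics/side0.png

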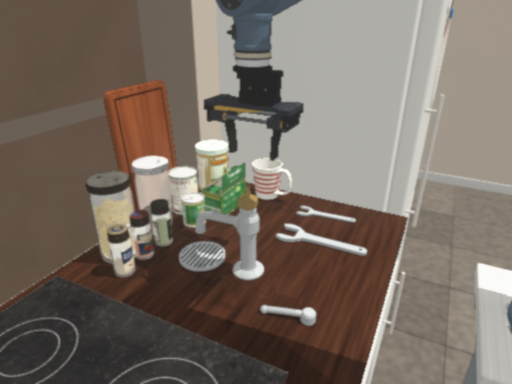

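The wrist view shows the nut at about (193,65), the spout pointing right (+x) and the dish at (330,75). In the scene view the big spanner has its jaw at (262,245) and its handle end at (203,277). The small spanner is at (290,278) and the lever at (152,228).

Run:
```python
from h import *
T=pose()
print("nut",onz("wrist",193,62,.172,T))
for n,u,v,z in[("dish",330,75,.011)]: print(n,onz("wrist",u,v,z,T))
im=cv2.imread("pics/scene0.png");hsv=cv2.cvtColor(im,cv2.COLOR_BGR2HSV)
for n,mask in(("scene",0),("side",0)):
    im=cv2.imread(f"pics/{n}0.png");hsv=cv2.cvtColor(im,cv2.COLOR_BGR2HSV)
    m=((hsv[...,1]<60)&(hsv[...,2]>110)).astype(np.uint8)
    k,l,st,c=cv2.connectedComponentsWithStats(m)
    for i in range(1,k):
        if 80<st[i,4]<4000:
            p=np.argwhere(l==i)[:,::-1]
            w=np.array([onz(n,u,v,.009)[:2] for u,v in p])
            if w[:,0].min()<.2 or w[:,0].max()>1.2: continue
            r=cv2.minAreaRect(w.astype(np.float32)*1000)
            print(n,st[i],c[i].round(),np.round(r[0]),np.round(r[1]),round(r[2]),w.mean(0).round(3))
for n,pts in(("scene",[(262,245),(203,277),(152,228),(309,266),(268,295)]),("side",[(283,236),(364,249),(309,317),(304,212),(353,219)])):
    for p in pts: print(n,p,onz(n,*p,.01).round(3))
```

```text
nut [0.58683844 0.09466351 0.172     ]
dish [0.69798267 0.1040088  0.011     ]
scene [ 75 124  25   8 153] [ 87. 127.] [ 796. 1346.] [152. 129.] 42 [0.799 1.344]
scene [239 162  14  23 200] [247. 172.] [876. 275.] [219.  47.] 43 [0.887 0.278]
scene [256 165  26  23 224] [268. 173.] [914. 192.] [206.  84.] 51 [0.927 0.215]Traceback (most recent call last):
  File "<stdin>", line 13, in <module>
  File "h.py", line 10, in onz
    o,d=ray(name,u,v,T);return o+d*(z-o[2])/d[2]
        ~~~^^^^^^^^^^^^
  File "h.py", line 5, in ray
    c=ctrl.camera_info(name);K=np.array(c["camera_matrix"])
ValueError: time passes only in moves, steps and waits
```

Call:
{"method": "send_rows", "body": {"increments": [[[1,30,-19,0,0,0,0],[1,60,-38,0,0,0,0],[1,60,-38,0,0,0,0],[1,60,-38,0,0,0,0]]]}}

```text
t: 0.48
position: [0.5857, 0.0615, 0.2224]
tool_rot: [-3.14, 0.0, 1.574]
contact_force: [0.8, -0.9, -0.2]
gripper_width: 0.0874
grasp_force: 0.0
```

```bash
python3 - <<'E'
s=open('h.py').read()
s=s.replace("def ray","C={n:ctrl.camera_info(n) for n in('scene','side','wrist')}\ndef ray").replace("c=ctrl.camera_info(name);","c=C[name];")
open('h.py','w').write(s)
E
python3 - <<'E'
from h import *
T=pose();print(T.round(3))
im=ctrl.snapshot("wrist");cv2.imwrite("pics/wrist1.png",im)
hsv=cv2.cvtColor(im,cv2.COLOR_BGR2HSV)
m=((hsv[...,0]>12)&(hsv[...,0]<32)&(hsv[...,1]>90)&(hsv[...,2]>90)).astype(np.uint8)
m[225:]=0
m=cv2.morphologyEx(m,cv2.MORPH_OPEN,np.ones((3,3)))
k,l,st,c=cv2.connectedComponentsWithStats(m);print(st[1:][st[1:,4]>100],)
i=1+st[1:,4].argmax()
cs,_=cv2.findContours((l==i).astype(np.uint8),0,2)
p=cv2.approxPolyDP(cv2.convexHull(cs[0]),5,True)[:,0]
for u,v in p: print(u,v,onz("wrist",u,v,.172,T).round(4))
x,y,w,h=st[i,:4];cr=im[max(0,y-20):y+h+20,max(0,x-20):x+w+20]
cv2.imwrite("pics/crop1.png",cv2.resize(cr,None,fx=4,fy=4));print(x-20,y-20)
for n,pts in(("scene",[(262,245),(203,277),(152,228),(309,266),(268,295)]),("side",[(283,236),(364,249),(309,317),(304,212),(353,219)])):
    for p in pts: print(n,p,onz(n,*p,.01).round(3))
E
```

```text
[[-0.003  1.    -0.001  0.586]
 [ 1.     0.003 -0.     0.061]
 [-0.    -0.001 -1.     0.222]
 [ 0.     0.     0.     1.   ]]
[[ 227  137   65   63 2857]]
251 137 [0.5811 0.1134 0.172 ]
281 144 [0.5994 0.1093 0.172 ]
291 173 [0.606  0.0914 0.172 ]
270 199 [0.5931 0.0748 0.172 ]
239 193 [0.5735 0.0786 0.172 ]
227 159 [0.5664 0.1    0.172 ]
207 117
scene (262, 245) [ 0.557 -0.088  0.01 ]
scene (203, 277) [ 0.387 -0.08   0.01 ]
scene (152, 228) [0.43 0.17 0.01]
scene (309, 266) [ 0.562 -0.215  0.01 ]
scene (268, 295) [ 0.434 -0.212  0.01 ]
side (283, 236) [ 0.564 -0.044  0.01 ]
side (364, 249) [ 0.379 -0.078  0.01 ]
side (309, 317) [0.42  0.175 0.01 ]
side (304, 212) [ 0.56  -0.176  0.01 ]
side (353, 219) [ 0.434 -0.199  0.01 ]
```

View pics/crop1.png

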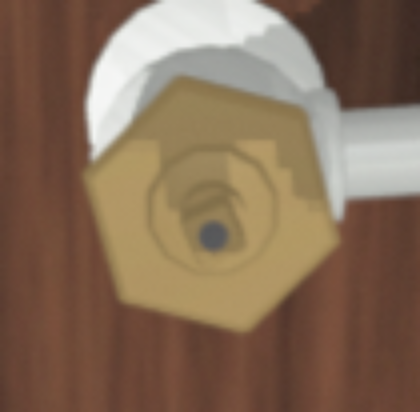

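The nut is a clean hexagon centred at world (0.5866, 0.0946), with flats facing 18°, 78° and -42°. It measures about 41 mm across corners, which matches. I'll straddle it with the fingers closing along 18°.

Call:
{"method": "send_rows", "body": {"increments": [[[1,33,1,0,0,0,-6],[1,33,1,0,0,0,-12],[1,33,1,15,0,0,-18],[1,33,1,45,0,0,-18],[1,33,1,73,0,0,-18]]]}}

```text
t: 0.95
position: [0.5903, 0.092, 0.1497]
tool_rot: [3.137, 0.002, 1.884]
contact_force: [0.3, 0.1, -0.5]
gripper_width: 0.0872
grasp_force: 0.0
```

Call:
{"method": "send_rows", "body": {"increments": [[[1,0,0,0,0,0,0],[1,0,0,0,0,0,0]]]}}

```text
t: 1.12
position: [0.5877, 0.0921, 0.1482]
tool_rot: [-3.138, -0.001, 1.884]
contact_force: [0.6, 0.2, -0.3]
gripper_width: 0.0871
grasp_force: 0.0
```

Run:
```python
from h import *
s=ctrl.sense();print({k:np.round(s[k],3) for k in s})
im=ctrl.snapshot("side");cv2.imwrite("pics/s2.png",cv2.resize(im[130:300,170:330],None,fx=3,fy=3))
```

```text
{'t': np.float64(1.117), 'joint_pos': array([-0.032,  0.581,  1.577, -0.   ,  0.987, -0.345]), 'qvel': array([ 0.004, -0.044, -0.045,  0.003, -0.003,  0.   ]), 'tau': array([ 4.1000e-02, -4.1667e+01, -1.3652e+01,  4.2000e-02,  9.6000e-02,
       -4.0000e-03]), 'position': array([0.588, 0.092, 0.148]), 'tool_rot': array([-3.138e+00, -1.000e-03,  1.884e+00]), 'contact_force': array([ 0.576,  0.151, -0.341]), 'ft_torque': array([ 0.013, -0.012,  0.029]), 'grasp_force': np.float64(0.0), 'gripper_width': np.float64(0.087)}
```

View pics/s2.png

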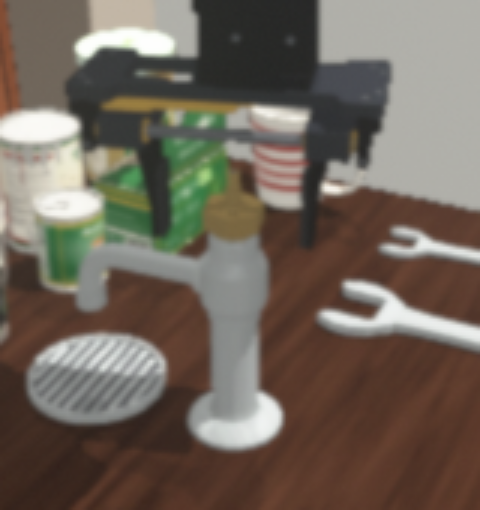

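The side crop shows the fingers straddling the nut at about (233,215), with the tips just below its underside. I'll shift slightly and close with 17 N.

Call:
{"method": "send_rows", "body": {"increments": [[[0.6,2.5,0,0,0,0,0],[0.3,2.5,0,0,0,0,0],[0.3,2.5,0,0,0,0,0],[0.3,2.5,0,0,0,0,0],[0.3,2.5,0,0,0,0,0]]], "force": 17}}

```text
t: 1.58
position: [0.5876, 0.0955, 0.1504]
tool_rot: [3.14, 0.001, 1.885]
contact_force: [0.3, -0.9, 0.1]
gripper_width: 0.0615
grasp_force: 0.0
```

Call:
{"method": "send_rows", "body": {"increments": [[[0.3,0,0,0,0,0,0],[0.3,0,0,0,0,0,0],[0.3,0,0,0,0,0,0],[0.3,0,0,0,0,0,0]]]}}

```text
t: 1.92
position: [0.5869, 0.0953, 0.1495]
tool_rot: [-3.141, -0.0, 1.885]
contact_force: [-1.2, -0.7, 2.5]
gripper_width: 0.0361
grasp_force: 16.9
```

```bash
cat > st.py <<'E'
from h import *
s=ctrl.sense();print({k:np.round(s[k],3).tolist() for k in s if k not in('qvel',)})
E
python3 st.py
```

```text
{'t': 1.917, 'joint_pos': [-0.027, 0.578, 1.579, -0.0, 0.985, -0.341], 'tau': [0.48, -42.002, -15.452, 0.19, -0.385, -0.045], 'position': [0.587, 0.095, 0.15], 'tool_rot': [-3.141, -0.0, 1.885], 'contact_force': [-1.161, -0.656, 2.45], 'ft_torque': [-0.017, -0.122, -0.019], 'grasp_force': 16.894, 'gripper_width': 0.036}
```

Call:
{"method": "send_rows", "body": {"increments": [[[0.3,0,0,0,0,0,6],[0.3,0,0,0,0,0,12],[0.3,0,0,0,0,0,18],[0.3,0,0,0,0,0,24],[0.3,0,0,0,0,0,30]]]}}

```text
t: 2.33
position: [0.5877, 0.0954, 0.1496]
tool_rot: [3.141, -0.0, 1.357]
contact_force: [1.5, 0.6, -1.6]
gripper_width: 0.0363
grasp_force: 16.8
```

```bash
python3 st.py
```

```text
{'t': 2.333, 'joint_pos': [-0.027, 0.578, 1.578, -0.0, 0.984, 0.188], 'tau': [0.065, -43.28, -14.172, 0.128, 0.296, -0.753], 'position': [0.588, 0.095, 0.15], 'tool_rot': [3.141, -0.0, 1.357], 'contact_force': [1.484, 0.638, -1.642], 'ft_torque': [-0.036, -0.118, 0.103], 'grasp_force': 16.833, 'gripper_width': 0.036}
```

Call:
{"method": "send_rows", "body": {"increments": [[[0.3,0,0,0,0,0,5],[0.3,0,0,0,0,0,10],[0.3,0,0,0,0,0,15],[0.3,0,0,0,0,0,20],[0.3,0,0,0,0,0,22]]]}}

```text
t: 2.75
position: [0.5882, 0.0951, 0.1496]
tool_rot: [3.14, -0.001, 0.974]
contact_force: [0.6, -0.5, -0.9]
gripper_width: 0.036
grasp_force: 16.8
```

```bash
python3 st.py
```

```text
{'t': 2.75, 'joint_pos': [-0.027, 0.578, 1.578, -0.001, 0.983, 0.57], 'tau': [0.427, -43.576, -13.942, 0.244, 0.453, 0.063], 'position': [0.588, 0.095, 0.15], 'tool_rot': [3.14, -0.001, 0.974], 'contact_force': [0.584, -0.483, -0.918], 'ft_torque': [-0.099, -0.199, 0.068], 'grasp_force': 16.846, 'gripper_width': 0.036}
```

Call:
{"method": "send_rows", "body": {"increments": [[[0.3,0,0,0,0,0,3],[0.3,0,0,0,0,0,6],[0.3,0,0,0,0,0,6]]]}}

```text
t: 3.0
position: [0.5883, 0.0951, 0.1496]
tool_rot: [3.14, -0.001, 0.872]
contact_force: [1.4, -0.9, -1.0]
gripper_width: 0.0363
grasp_force: 16.9
```

```bash
cat > tq.py <<'E'
from cell import ctrl
s=ctrl.sense();print("Tz %.3f yaw %.2f q6 %.3f"%(s["ft_torque"][2],s["tool_rot"][2]*57.2958,s["joint_pos"][5]),s["contact_force"].round(1))
E
python3 tq.py
```

```text
Tz -0.005 yaw 49.94 q6 0.673 [ 1.4 -0.9 -1. ]
```

Call:
{"method": "send_rows", "body": {"increments": [[[0.3,0,0,0,0,0,2],[0.3,0,0,0,0,0,4],[0.3,0,0,0,0,0,6]]]}}

```text
t: 3.25
position: [0.5884, 0.0949, 0.1496]
tool_rot: [3.139, -0.001, 0.768]
contact_force: [1.8, -1.0, -2.1]
gripper_width: 0.0355
grasp_force: 16.8
```

```bash
python3 tq.py
```

```text
Tz 0.071 yaw 44.01 q6 0.776 [ 1.8 -1.  -2.1]
```

Call:
{"method": "send_rows", "body": {"increments": [[[0.3,0,0,0,0,0,2],[0.3,0,0,0,0,0,4],[0.3,0,0,0,0,0,6]]]}}

```text
t: 3.5
position: [0.5885, 0.0948, 0.1496]
tool_rot: [3.139, -0.001, 0.663]
contact_force: [2.8, -1.2, -1.6]
gripper_width: 0.0361
grasp_force: 16.9
```

```bash
python3 tq.py
```

```text
Tz 0.116 yaw 38.01 q6 0.881 [ 2.8 -1.2 -1.6]
```

Call:
{"method": "send_rows", "body": {"increments": [[[0.3,0,0,0,0,0,2],[0.3,0,0,0,0,0,4],[0.3,0,0,0,0,0,6]]]}}

```text
t: 3.75
position: [0.5886, 0.0947, 0.1496]
tool_rot: [3.139, -0.002, 0.559]
contact_force: [3.3, -1.6, -1.5]
gripper_width: 0.036
grasp_force: 16.9
```

```bash
python3 tq.py
```

```text
Tz 0.076 yaw 32.01 q6 0.986 [ 3.3 -1.6 -1.5]
```

Call:
{"method": "send_rows", "body": {"increments": [[[0.3,0,0,0,0,0,2],[0.3,0,0,0,0,0,4],[0.3,0,0,0,0,0,6]]]}}

```text
t: 4.0
position: [0.5887, 0.0946, 0.1496]
tool_rot: [3.139, -0.002, 0.454]
contact_force: [3.7, -1.3, -2.6]
gripper_width: 0.036
grasp_force: 16.9
```

```bash
python3 tq.py
```

```text
Tz 0.061 yaw 26.01 q6 1.090 [ 3.7 -1.3 -2.6]
```

Call:
{"method": "send_rows", "body": {"increments": [[[0.3,0,0,0,0,0,2],[0.3,0,0,0,0,0,4],[0.3,0,0,0,0,0,6]]]}}

```text
t: 4.25
position: [0.5887, 0.0944, 0.1496]
tool_rot: [3.139, -0.002, 0.349]
contact_force: [2.7, -1.7, -1.5]
gripper_width: 0.036
grasp_force: 16.9
```

```bash
python3 tq.py
```

```text
Tz 0.072 yaw 20.02 q6 1.195 [ 2.7 -1.7 -1.5]
```

Call:
{"method": "send_rows", "body": {"increments": [[[0.3,0,0,0,0,0,2],[0.3,0,0,0,0,0,4],[0.3,0,0,0,0,0,6]]]}}

```text
t: 4.5
position: [0.5888, 0.0943, 0.1496]
tool_rot: [3.139, -0.003, 0.245]
contact_force: [3.3, -2.7, -2.6]
gripper_width: 0.0363
grasp_force: 16.9
```

```bash
python3 tq.py
```

```text
Tz 0.001 yaw 14.02 q6 1.300 [ 3.3 -2.7 -2.6]
```

Call:
{"method": "send_rows", "body": {"increments": [[[0.3,0,0,0,0,0,2],[0.3,0,0,0,0,0,4],[0.3,0,0,0,0,0,6]]]}}

```text
t: 4.75
position: [0.5888, 0.0941, 0.1496]
tool_rot: [3.139, -0.003, 0.14]
contact_force: [3.0, -3.4, -2.2]
gripper_width: 0.0362
grasp_force: 16.9
```

```bash
python3 tq.py
```

```text
Tz 0.061 yaw 8.02 q6 1.405 [ 3.  -3.4 -2.2]
```

Call:
{"method": "send_rows", "body": {"increments": [[[0.3,0,0,0,0,0,2],[0.3,0,0,0,0,0,4],[0.3,0,0,0,0,0,6]]]}}

```text
t: 5.0
position: [0.5886, 0.094, 0.1497]
tool_rot: [3.139, -0.003, 0.037]
contact_force: [2.7, -3.2, -1.3]
gripper_width: 0.0359
grasp_force: 17.2
```

```bash
python3 tq.py
```

```text
Tz 0.636 yaw 2.13 q6 1.508 [ 2.7 -3.2 -1.3]
```

The torque jumped to 0.64 N m as the tool came to yaw 2°, so the nut is finger-tight. Its flats now face about 32° mod 60. I'll release, lift, and go to look at the spanner.

Call:
{"method": "send_rows", "body": {"increments": [[[1,0,0,0,0,0,0],[1,0,0,0,0,0,0],[1,0,0,0,0,0,0],[1,0,0,0,0,0,0],[1,0,0,0,0,0,0]]]}}

```text
t: 5.42
position: [0.5868, 0.0957, 0.1495]
tool_rot: [-3.141, 0.001, 0.035]
contact_force: [0.3, 0.3, 1.1]
gripper_width: 0.0617
grasp_force: 0.0
```

Call:
{"method": "send_rows", "body": {"increments": [[[1,0,0,-40,0,0,0],[1,0,0,-80,0,0,0],[1,-20,20,-110,0,0,0],[1,-45,45,-110,0,0,0],[1,-70,70,-110,0,0,0]]]}}

```text
t: 5.83
position: [0.5206, 0.0227, 0.2621]
tool_rot: [3.14, -0.006, 0.038]
contact_force: [-0.1, -0.1, -1.0]
gripper_width: 0.0856
grasp_force: 0.0
```

Call:
{"method": "send_rows", "body": {"increments": [[[1,-28,24,0,0,0,0],[1,-56,48,0,0,0,0],[1,-98,84,0,0,0,0],[1,-98,84,0,0,0,0],[1,-98,84,0,0,0,0]]]}}

```text
t: 6.25
position: [0.4218, -0.0654, 0.2596]
tool_rot: [-3.141, 0.002, 0.032]
contact_force: [0.7, 1.0, 0.5]
gripper_width: 0.087
grasp_force: 0.0
```

```bash
python3 st.py
python3 - <<'E'
from h import *
cv2.imwrite("pics/w3.png",ctrl.snapshot("wrist"));T=pose();np.save("T3.npy",T)
E
```

```text
{'t': 6.25, 'joint_pos': [-0.416, 0.207, 1.853, -0.001, 1.084, 1.123], 'tau': [-0.735, -27.425, -15.963, -0.097, -0.018, -0.186], 'position': [0.422, -0.065, 0.26], 'tool_rot': [-3.141, 0.002, 0.032], 'contact_force': [0.674, 1.016, 0.49], 'ft_torque': [0.068, 0.08, -0.036], 'grasp_force': 0.0, 'gripper_width': 0.087}
```

View pics/w3.png

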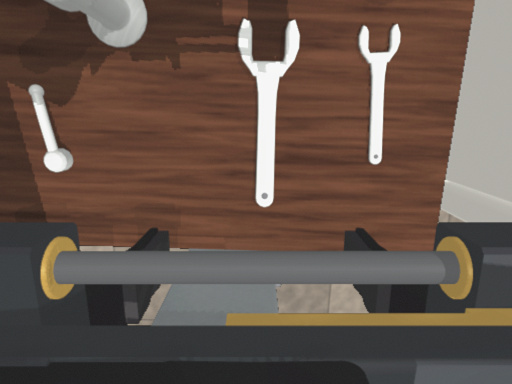

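The big spanner lies with its mouth at about (269,45), jaw tips at (245,22) and (294,22), and handle end at (265,205). The small one is to its right at (377,95).

Run:
```python
from h import *
T=np.load("T3.npy");im=cv2.imread("pics/w3.png");hsv=cv2.cvtColor(im,cv2.COLOR_BGR2HSV)
m=((hsv[...,1]<60)&(hsv[...,2]>110)).astype(np.uint8);m[215:]=0
k,l,st,c=cv2.connectedComponentsWithStats(m)
i=l[150,265]
p=np.argwhere(l==i)[:,::-1]
w=np.array([onz("wrist",u,v,.01,T)[:2] for u,v in p])*1000
r=cv2.minAreaRect(w.astype(np.float32));print(st[i],r)
e=w[w[:,0].argmin()];print("end",e)
# handle centre line: bins in x
for a in range(int(w[:,0].min())+15,int(w[:,0].min())+135,20):
    q=w[abs(w[:,0]-a)<6];print(a,q[:,1].mean().round(1),np.ptp(q[:,1]).round(1))
h=w[(w[:,0]>w[:,0].min()+15)&(w[:,0]<w[:,0].min()+130)]
print(cv2.fitLine(h.astype(np.float32),2,0,.01,.01).ravel(), w[:,0].max())
```

```text
[ 238   18   62  190 4119] ((482.7178955078125, -75.3414535522461), (212.20411682128906, 67.44483184814453), 1.1035220623016357)
end [376.60378206 -75.7375254 ]
391 -75.0 22.4
411 -75.2 21.8
431 -74.9 22.0
451 -74.5 20.5
471 -74.5 21.4
491 -74.2 20.7
[ 9.9994141e-01  1.0822578e-02  4.5029474e+02 -7.4778236e+01] 589.0272076805671
```

Call:
{"method": "send_rows", "body": {"increments": [[[0.7,34,6,0,0,0,1],[0.7,69,11,40,0,0,1],[0.7,69,11,80,0,0,1],[0.7,69,11,120,0,0,1],[0.7,69,11,160,0,0,1]]]}}

```text
t: 6.72
position: [0.4968, -0.0723, 0.1024]
tool_rot: [3.141, -0.004, 0.019]
contact_force: [0.9, 0.3, -0.3]
gripper_width: 0.0641
grasp_force: 0.0
```

Call:
{"method": "send_rows", "body": {"increments": [[[0.7,0,0,35,0,0,0],[0.7,0,0,65,0,0,0],[0.7,0,0,80,0,0,0],[0.7,0,0,90,0,0,0],[0.7,0,0,93,0,0,0]]]}}

```text
t: 7.13
position: [0.4942, -0.072, 0.0089]
tool_rot: [-3.141, 0.002, 0.019]
contact_force: [0.9, 0.3, 0.2]
gripper_width: 0.0611
grasp_force: 0.0
```

Call:
{"method": "send_rows", "body": {"increments": [[[0.7,0,0,0,0,0,0],[0.7,0,0,0,0,0,0]]]}}

```text
t: 7.3
position: [0.4951, -0.0729, 0.0115]
tool_rot: [3.141, -0.002, 0.018]
contact_force: [0.9, 0.4, 0.7]
gripper_width: 0.0607
grasp_force: 0.0
```

```bash
python3 st.py;python3 st.py
```

```text
{'t': 7.3, 'joint_pos': [-0.37, 0.727, 1.892, 0.0, 0.52, 1.183], 'tau': [0.035, -39.305, -5.289, 0.033, -0.051, 0.001], 'position': [0.495, -0.073, 0.012], 'tool_rot': [3.141, -0.002, 0.018], 'contact_force': [0.913, 0.362, 0.662], 'ft_torque': [0.038, 0.104, -0.079], 'grasp_force': 0.0, 'gripper_width': 0.061}
{'t': 7.3, 'joint_pos': [-0.37, 0.727, 1.892, 0.0, 0.52, 1.183], 'tau': [0.035, -39.305, -5.289, 0.033, -0.051, 0.001], 'position': [0.495, -0.073, 0.012], 'tool_rot': [3.141, -0.002, 0.018], 'contact_force': [0.913, 0.362, 0.662], 'ft_torque': [0.038, 0.104, -0.079], 'grasp_force': 0.0, 'gripper_width': 0.061}
```

Call:
{"method": "send_rows", "body": {"increments": [[[0.7,-3,1,5,0,0,0],[0.7,-3,1,7,0,0,0],[0.1,-3,1,7,0,0,0],[0.1,-3,1,7,0,0,0],[0.1,-3,1,7,0,0,0]]], "force": 50}}

```text
t: 7.72
position: [0.4913, -0.0742, 0.0043]
tool_rot: [3.141, -0.001, 0.017]
contact_force: [1.1, 0.3, -0.2]
gripper_width: 0.0482
grasp_force: 0.0
```

Call:
{"method": "send_rows", "body": {"increments": [[[0.1,0,0,0,0,0,0],[0.1,0,0,0,0,0,0],[0.1,0,0,0,0,0,0],[0.1,0,0,0,0,0,0],[0.1,0,0,0,0,0,0]]]}}

```text
t: 8.13
position: [0.4912, -0.0741, 0.0039]
tool_rot: [3.141, -0.0, 0.018]
contact_force: [-1.0, -0.2, 0.4]
gripper_width: 0.0204
grasp_force: 50.0
```

```bash
python3 st.py
```

```text
{'t': 8.133, 'joint_pos': [-0.375, 0.741, 1.902, -0.0, 0.498, 1.178], 'tau': [0.326, -39.908, -4.759, 0.108, -0.021, -0.01], 'position': [0.491, -0.074, 0.004], 'tool_rot': [3.141, -0.0, 0.018], 'contact_force': [-0.993, -0.234, 0.355], 'ft_torque': [-0.038, 0.189, -0.004], 'grasp_force': 49.999, 'gripper_width': 0.02}
```

Call:
{"method": "send_rows", "body": {"increments": [[[0.1,0,0,-35,0,0,0],[0.1,0,0,-75,0,0,-7],[0.1,11,-16,-115,0,0,-14],[0.1,22,-32,-150,0,0,-21],[0.1,33,-48,-159,0,0,-28]]]}}

```text
t: 8.55
position: [0.526, -0.0256, 0.1678]
tool_rot: [3.136, -0.006, 0.511]
contact_force: [1.3, -0.3, -2.8]
gripper_width: 0.02
grasp_force: 50.0
```

Call:
{"method": "send_rows", "body": {"increments": [[[0.1,0,0,0,0,0,-7],[0.1,0,0,0,0,0,-14],[0.1,0,0,0,0,0,-21],[0.1,0,0,0,0,0,-28],[0.1,0,0,0,0,0,-33]]]}}

```text
t: 8.97
position: [0.5222, -0.025, 0.1622]
tool_rot: [-3.14, 0.0, 1.088]
contact_force: [0.4, 0.7, -2.5]
gripper_width: 0.0199
grasp_force: 50.0
```

Call:
{"method": "send_rows", "body": {"increments": [[[0.1,0,0,0,0,0,0],[0.1,0,0,0,0,0,0]]]}}

```text
t: 9.13
position: [0.5225, -0.0252, 0.1623]
tool_rot: [-3.14, 0.0, 1.08]
contact_force: [-0.0, 0.3, -2.6]
gripper_width: 0.02
grasp_force: 50.0
```

```bash
python3 st.py
python3 - <<'E'
from h import *
im=ctrl.snapshot("wrist");cv2.imwrite("pics/w4.png",im);T=pose();np.save("T4.npy",T)
s=ctrl.snapshot("side");cv2.imwrite("pics/s4.png",s)
cv2.imwrite("pics/c4.png",np.vstack([im[:260],cv2.resize(s[130:290,150:406],(512,320))]))
E
```

```text
{'t': 9.133, 'joint_pos': [-0.262, 0.477, 1.747, 0.0, 0.919, 0.229], 'tau': [0.03, -38.959, -14.112, 0.059, 0.033, -0.073], 'position': [0.522, -0.025, 0.162], 'tool_rot': [-3.14, 0.0, 1.08], 'contact_force': [-0.017, 0.339, -2.584], 'ft_torque': [0.032, 0.025, 0.002], 'grasp_force': 49.997, 'gripper_width': 0.02}
```

View pics/c4.png

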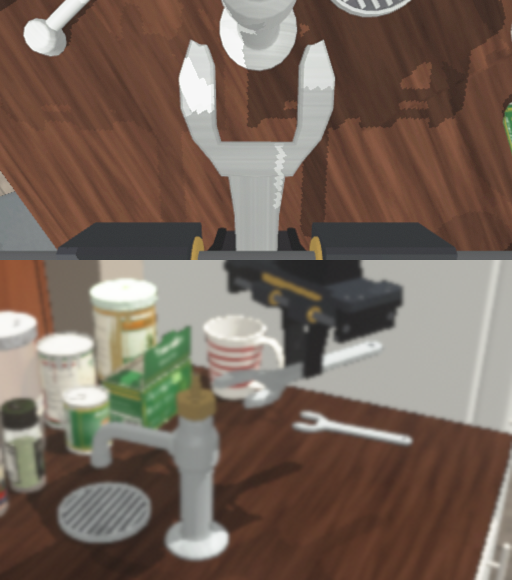

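The wrist view shows the spanner held straight and symmetric, with jaw tips at about (193,42) and (321,42). The side view shows it level and just short of the nut. I'll check how far ahead of the TCP the jaw sits and whether it tilts.

Run:
```python
from h import *
T=np.load("T4.npy")
for z in(.162,.167,.172):
  for p in [(194,40),(319,40),(222,142),(297,142),(256,142)]:
    w=onz("wrist",*p,z,T); print(z,p,w.round(4),(np.linalg.inv(T)@np.append(w,1))[:2].round(4))
```

```text
0.162 (194, 40) [0.5432 0.0729 0.162 ] [ 0.0962 -0.0281]
0.162 (319, 40) [0.591  0.0473 0.162 ] [0.0962 0.0261]
0.162 (222, 142) [0.5323 0.029  0.162 ] [ 0.0524 -0.017 ]
0.162 (297, 142) [0.5631 0.0125 0.162 ] [0.0524 0.0178]
0.162 (256, 142) [0.5463 0.0215 0.162 ] [ 0.0524 -0.0012]
0.167 (194, 40) [0.5435 0.0716 0.167 ] [ 0.0953 -0.0273]
0.167 (319, 40) [0.5899 0.0468 0.167 ] [0.0952 0.0253]
0.167 (222, 142) [0.5329 0.0291 0.167 ] [ 0.0528 -0.0165]
0.167 (297, 142) [0.5627 0.0132 0.167 ] [0.0528 0.0173]
0.167 (256, 142) [0.5465 0.0219 0.167 ] [ 0.0528 -0.0012]
0.172 (194, 40) [0.5438 0.0704 0.172 ] [ 0.0943 -0.0265]
0.172 (319, 40) [0.5887 0.0464 0.172 ] [0.0943 0.0245]
0.172 (222, 142) [0.5336 0.0292 0.172 ] [ 0.0532 -0.016 ]
0.172 (297, 142) [0.5624 0.0138 0.172 ] [0.0532 0.0167]
0.172 (256, 142) [0.5466 0.0222 0.172 ] [ 0.0532 -0.0012]
```

Call:
{"method": "send_rows", "body": {"increments": [[[0.1,15,0,0,0,0,0],[0.1,30,0,0,0,0,0],[0.1,36,0,0,0,0,0],[0.1,42,0,0,0,0,0],[0.1,47,0,0,0,0,0]]]}}

```text
t: 9.65
position: [0.5453, 0.0163, 0.1627]
tool_rot: [-3.141, 0.0, 1.082]
contact_force: [-0.6, -0.2, -3.7]
gripper_width: 0.0204
grasp_force: 50.0
```

Call:
{"method": "send_rows", "body": {"increments": [[[0.1,4,0,0,0,0,0],[0.1,8,0,0,0,0,0],[0.1,12,0,0,0,0,0],[0.1,12,0,0,0,0,0]]]}}

```text
t: 9.98
position: [0.5512, 0.0271, 0.1629]
tool_rot: [3.141, -0.0, 1.082]
contact_force: [-0.5, 0.7, -2.1]
gripper_width: 0.0199
grasp_force: 50.0
```

```bash
python3 st.py
python3 - <<'E'
from h import *
im=ctrl.snapshot("wrist")[:260];s=ctrl.snapshot("side")
cv2.imwrite("pics/c5.png",np.vstack([im,cv2.resize(s[150:270,170:362],(512,320))]))
E
```

```text
{'t': 9.983, 'joint_pos': [-0.154, 0.509, 1.677, 0.0, 0.955, 0.335], 'tau': [0.133, -41.064, -14.802, 0.086, 0.038, 0.041], 'position': [0.551, 0.027, 0.163], 'tool_rot': [3.141, -0.0, 1.082], 'contact_force': [-0.537, 0.719, -2.089], 'ft_torque': [-0.002, 0.004, -0.021], 'grasp_force': 49.998, 'gripper_width': 0.02}
```

View pics/c5.png

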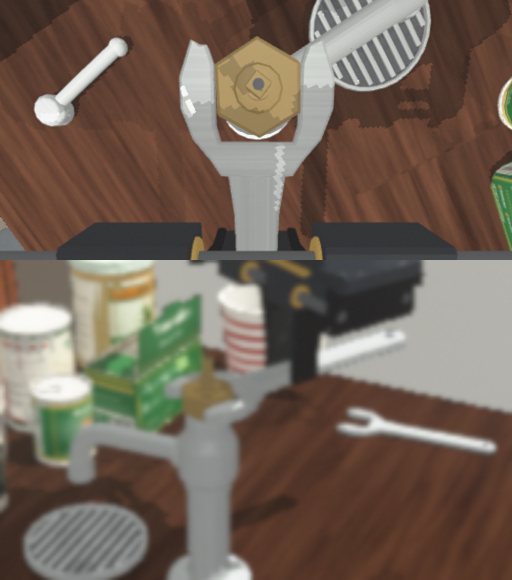

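The spanner is seated squarely on the nut: the nut is centred at (258,86) between the flanks, at the right level in the side view. Next I turn it clockwise about the nut axis (r = 77 mm) in 16° arcs.

Call:
{"method": "send_rows", "body": {"increments": [[[0.1,0.2,-5.4,0,0,0,4],[0.1,0.8,-10.7,0,0,0,8],[0.1,1.7,-16.0,0,0,0,12],[0.1,3.0,-21.2,0,0,0,16],[0.1,3.0,-21.2,0,0,0,16]]]}}

```text
t: 10.5
position: [0.5345, 0.0389, 0.1633]
tool_rot: [3.139, -0.001, 0.803]
contact_force: [2.7, -1.6, -3.8]
gripper_width: 0.0202
grasp_force: 50.0
```

```bash
python3 st.py
```

```text
{'t': 10.5, 'joint_pos': [-0.135, 0.489, 1.718, -0.001, 0.931, 0.633], 'tau': [1.115, -40.019, -12.638, 0.501, 0.828, 0.535], 'position': [0.535, 0.039, 0.163], 'tool_rot': [3.139, -0.001, 0.803], 'contact_force': [2.711, -1.632, -3.766], 'ft_torque': [-0.306, -0.277, 0.157], 'grasp_force': 50.02, 'gripper_width': 0.02}
```

Call:
{"method": "send_rows", "body": {"increments": [[[0.1,0.2,-5.4,0,0,0,4],[0.1,0.8,-10.7,0,0,0,8],[0.1,1.7,-16.0,0,0,0,12],[0.1,3.0,-21.2,0,0,0,16],[0.1,3.0,-21.2,0,0,0,16]]]}}

```text
t: 10.92
position: [0.5215, 0.0557, 0.1632]
tool_rot: [3.139, -0.002, 0.525]
contact_force: [2.1, -2.8, -3.6]
gripper_width: 0.0201
grasp_force: 50.0
```

```bash
python3 st.py
python3 - <<'E'
from h import *
cv2.imwrite("pics/w6.png",ctrl.snapshot("wrist")[:260])
E
```

```text
{'t': 10.917, 'joint_pos': [-0.106, 0.476, 1.746, -0.001, 0.917, 0.94], 'tau': [1.767, -39.085, -12.373, 0.741, 0.806, 0.518], 'position': [0.521, 0.056, 0.163], 'tool_rot': [3.139, -0.002, 0.525], 'contact_force': [2.083, -2.754, -3.648], 'ft_torque': [-0.422, -0.316, 0.157], 'grasp_force': 50.01, 'gripper_width': 0.02}
```

View pics/w6.png

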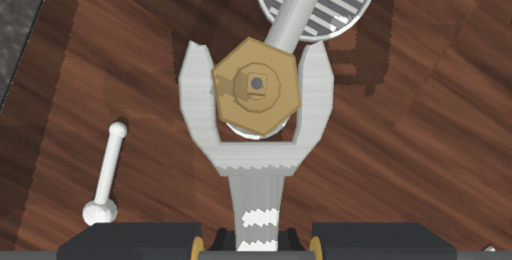

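The nut is turning with the spanner and lags it by the expected play of about 5°.

Call:
{"method": "send_rows", "body": {"increments": [[[0.1,0.2,-5.4,0,0,0,4],[0.1,0.8,-10.7,0,0,0,8],[0.1,1.7,-16.0,0,0,0,12],[0.1,3.0,-21.2,0,0,0,16],[0.1,3.0,-21.2,0,0,0,16]]]}}

```text
t: 11.38
position: [0.5134, 0.0754, 0.1631]
tool_rot: [3.14, -0.002, 0.246]
contact_force: [2.9, -3.4, -4.4]
gripper_width: 0.0201
grasp_force: 50.0
```

Call:
{"method": "send_rows", "body": {"increments": [[[0.1,0.2,-5.4,0,0,0,4],[0.1,0.8,-10.7,0,0,0,8],[0.1,1.7,-16.0,0,0,0,12],[0.1,3.0,-21.2,0,0,0,16],[0.1,3.0,-21.2,0,0,0,16]]]}}

```text
t: 11.8
position: [0.5111, 0.0966, 0.163]
tool_rot: [3.14, -0.001, -0.032]
contact_force: [3.0, -4.5, -3.6]
gripper_width: 0.0199
grasp_force: 50.0
```

```bash
python3 st.py
python3 - <<'E'
from h import *
im=ctrl.snapshot("wrist");T=pose();cv2.imwrite("pics/w7.png",im)
hsv=cv2.cvtColor(im,cv2.COLOR_BGR2HSV)
m=((hsv[...,0]>12)&(hsv[...,0]<32)&(hsv[...,1]>90)&(hsv[...,2]>90)).astype(np.uint8);m[200:]=0
m=cv2.morphologyEx(m,cv2.MORPH_OPEN,np.ones((3,3)))
cs,_=cv2.findContours(m,0,2);c=max(cs,key=cv2.contourArea)
p=cv2.approxPolyDP(cv2.convexHull(c),5,True)[:,0]
w=np.array([onz("wrist",u,v,.172,T)[:2] for u,v in p]);ce=w.mean(0);d=w-ce
print(p.tolist(),ce,np.degrees(np.arctan2(d[:,1],d[:,0]))%60)
E
```

```text
{'t': 11.8, 'joint_pos': [-0.027, 0.472, 1.756, -0.002, 0.913, 1.577], 'tau': [2.968, -38.636, -12.434, 1.185, 0.785, 0.453], 'position': [0.511, 0.097, 0.163], 'tool_rot': [3.14, -0.001, -0.032], 'contact_force': [2.999, -4.471, -3.552], 'ft_torque': [-0.775, -0.398, 0.053], 'grasp_force': 49.999, 'gripper_width': 0.02}
[[248, 37], [293, 53], [300, 105], [265, 134], [219, 116], [212, 70]] [0.58646436 0.09433021] [8.05884425 9.30514181 6.49538912 9.31294839 5.22729485 8.51408767]
```

The spanner has turned 64°, and the nut by image about 54–59° since finger-tight. That is inside the window, allowing for the few degrees of overrun. I'll unload, slide off along the handle, and carry it back.

Call:
{"method": "send_rows", "body": {"increments": [[[0.1,0.1,2.5,0,0,0,-2],[0.1,0.3,5,0,0,0,-4],[0.1,0.3,5,0,0,0,-4],[0.1,-10,5,0,0,0,-4],[0.1,-22,5,0,0,0,-4]]]}}

```text
t: 12.27
position: [0.4882, 0.0925, 0.1629]
tool_rot: [3.141, -0.001, 0.035]
contact_force: [-0.1, -1.8, -2.2]
gripper_width: 0.0201
grasp_force: 50.0
```

```bash
python3 st.py
```

```text
{'t': 12.267, 'joint_pos': [-0.038, 0.446, 1.811, -0.0, 0.884, 1.498], 'tau': [1.862, -35.853, -13.507, 0.531, 0.244, -0.251], 'position': [0.488, 0.093, 0.163], 'tool_rot': [3.141, -0.001, 0.035], 'contact_force': [-0.139, -1.839, -2.184], 'ft_torque': [-0.331, 0.019, -0.125], 'grasp_force': 50.046, 'gripper_width': 0.02}
```

Call:
{"method": "send_rows", "body": {"increments": [[[0.1,-12,0,0,0,0,0],[0.1,-30,0,0,0,0,0],[0.1,-50,0,0,0,0,0],[0.1,-50,0,0,0,0,0]]]}}

```text
t: 12.6
position: [0.4299, 0.0924, 0.162]
tool_rot: [-3.139, 0.012, 0.036]
contact_force: [-1.5, 0.0, -3.5]
gripper_width: 0.0201
grasp_force: 50.0
```

```bash
python3 st.py
```

```text
{'t': 12.6, 'joint_pos': [-0.044, 0.387, 1.938, 0.002, 0.829, 1.489], 'tau': [-0.548, -33.192, -14.25, -0.004, -0.609, -0.006], 'position': [0.43, 0.092, 0.162], 'tool_rot': [-3.139, 0.012, 0.036], 'contact_force': [-1.52, 0.026, -3.497], 'ft_torque': [0.052, 0.217, 0.001], 'grasp_force': 49.998, 'gripper_width': 0.02}
```

Call:
{"method": "send_rows", "body": {"increments": [[[0.1,0,35,0,0,0,0],[0.1,10,70,0,0,0,0],[0.1,25,105,0,0,0,0],[0.1,40,140,0,0,0,0],[0.1,48,166,0,0,0,0]]]}}

```text
t: 13.02
position: [0.4935, -0.0751, 0.1631]
tool_rot: [3.142, -0.002, 0.035]
contact_force: [-0.2, 0.5, -2.9]
gripper_width: 0.0201
grasp_force: 50.0
```

Call:
{"method": "send_rows", "body": {"increments": [[[0.1,0,0,35,0,0,0],[0.1,0,0,70,0,0,0],[0.1,0,0,105,0,0,0],[0.1,0,0,135,0,0,0],[0.1,0,0,150,0,0,0]]]}}

```text
t: 13.43
position: [0.4891, -0.0717, 0.0097]
tool_rot: [-3.138, 0.006, 0.035]
contact_force: [-0.1, -0.4, -2.9]
gripper_width: 0.0201
grasp_force: 50.0
```

Call:
{"method": "send_rows", "body": {"increments": [[[0.1,0,0,2,0,0,0],[0.1,0,0,4,0,0,0],[0.1,0,0,4,0,0,0]]]}}

```text
t: 13.68
position: [0.4921, -0.0728, 0.0093]
tool_rot: [-3.141, -0.0, 0.035]
contact_force: [0.6, -0.3, -2.6]
gripper_width: 0.0201
grasp_force: 50.0
```

```bash
python3 st.py
```

```text
{'t': 13.683, 'joint_pos': [-0.372, 0.731, 1.899, 0.001, 0.512, 1.163], 'tau': [-0.057, -40.511, -5.228, 0.033, -0.04, -0.003], 'position': [0.492, -0.073, 0.009], 'tool_rot': [-3.141, -0.0, 0.035], 'contact_force': [0.618, -0.317, -2.618], 'ft_torque': [0.019, 0.093, 0.019], 'grasp_force': 49.998, 'gripper_width': 0.02}
```

Call:
{"method": "send_rows", "body": {"increments": [[[0.1,0,0,2,0,0,0],[0.1,0,0,4,0,0,0],[0.1,0,0,4,0,0,0],[0.1,0,0,4,0,0,0]]]}}

```text
t: 14.02
position: [0.4922, -0.073, 0.0056]
tool_rot: [3.141, -0.001, 0.035]
contact_force: [0.1, 0.4, -3.1]
gripper_width: 0.0198
grasp_force: 50.0
```

```bash
python3 st.py
```

```text
{'t': 14.017, 'joint_pos': [-0.372, 0.738, 1.9, 0.0, 0.502, 1.164], 'tau': [-0.002, -41.536, -5.285, 0.031, -0.061, -0.0], 'position': [0.492, -0.073, 0.006], 'tool_rot': [3.141, -0.001, 0.035], 'contact_force': [0.143, 0.356, -3.059], 'ft_torque': [0.02, 0.036, 0.017], 'grasp_force': 49.997, 'gripper_width': 0.02}
```

Still hanging (3 N), about 1.5 mm up. I'll lower 2 mm more, open the fingers and lift away.

Call:
{"method": "send_rows", "body": {"increments": [[[0.1,0,0,1,0,0,0],[0.1,0,0,2,0,0,0],[0.1,0,0,2,0,0,0],[0.5,0,0,2,0,0,0],[0.5,0,0,2,0,0,0]]]}}

```text
t: 14.43
position: [0.4923, -0.0731, 0.0034]
tool_rot: [3.141, -0.001, 0.035]
contact_force: [0.3, -0.3, 1.1]
gripper_width: 0.027
grasp_force: 0.0
```

Call:
{"method": "send_rows", "body": {"increments": [[[0.8,0,0,0,0,0,0],[0.8,0,0,0,0,0,0],[0.8,0,0,0,0,0,0],[0.8,0,0,0,0,0,0],[0.8,0,0,0,0,0,0]]]}}

```text
t: 14.85
position: [0.4918, -0.0729, 0.0028]
tool_rot: [-3.142, 0.0, 0.035]
contact_force: [-0.1, -0.4, -0.4]
gripper_width: 0.0588
grasp_force: 0.0
```

Call:
{"method": "send_rows", "body": {"increments": [[[0.8,0,0,-20,0,0,0],[0.8,0,0,-60,0,0,0],[0.8,-10,0,-100,0,0,0],[0.8,-40,0,-140,0,0,0],[0.8,-60,0,-180,0,0,0]]]}}

```text
t: 15.27
position: [0.4357, -0.0744, 0.1739]
tool_rot: [-3.141, 0.002, 0.035]
contact_force: [0.1, -0.8, 0.4]
gripper_width: 0.0694
grasp_force: 0.0
```

Call:
{"method": "send_rows", "body": {"increments": [[[0.8,0,0,-35,0,0,0],[0.8,0,0,-70,0,0,0],[0.8,0,0,-70,0,0,0],[0.8,0,0,-70,0,0,0]]]}}

```text
t: 15.6
position: [0.4383, -0.0753, 0.245]
tool_rot: [3.139, -0.005, 0.035]
contact_force: [-0.1, -0.3, -1.2]
gripper_width: 0.0695
grasp_force: 0.0
```

Run:
```python
from h import *
cv2.imwrite("pics/w8.png",np.vstack([ctrl.snapshot("wrist")[:230],ctrl.snapshot("side")[120:384]]))
```

```text
(no output)
```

View pics/w8.png

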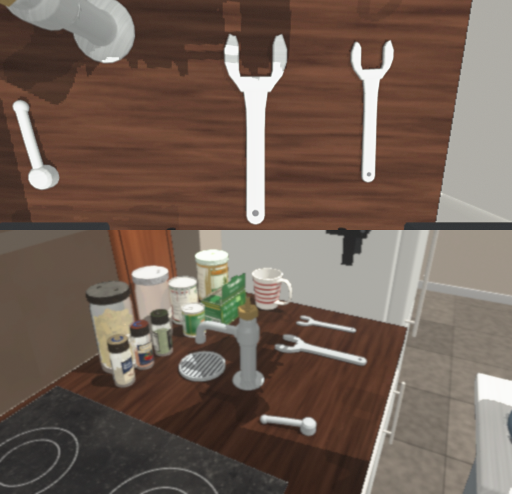

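The big spanner lies flat at its old place, (255,130) in the wrist part. The small spanner and the lever are undisturbed, so I'm handing in.

```bash
python3 -c "
from cell import ctrl
print(ctrl.close_job())"
```

```text
the job is handed in; nothing more can be done
None
```

I handed the job in with no verdict shown: the nut was run finger-tight by hand, then turned about one flat further with the big spanner (54–59° by my estimate), and the spanner is back flat on the worktop clear of the tap.

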